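# Right the thread box and put the spool away

## Task

The wooden thread box has been left upside down. Turn it the right way up a quarter turn at a time, letting it come to rest on one end (or side) before going on, and let it down gently each time instead of letting it fall; keep the lid shut until the box stands level on its bottom. Then slide the lid open as far as it goes and stand the cream thread spool upright in the large compartment, leaving the other things on the ironing top where they are.

Things in the scene. Friction and masses are not known exactly. Their poses are not given: they have to be found in the camera images.
- thread_box: pale wooden sliding-lid box, 160 long (own x), 66 wide (y), 86 mm high (z), 0.47 kg, walls 6 mm; starts lid down, long side within 0.25 rad of world y. Origin: centre of the underside (face with four grey felt dots); z runs from it to the lid, so at the start it points down, the origin 86 mm up. Tipping end over end twice moves it 246 mm along its length; the room is to its right (-y).
- compartment (a point): centre of the large compartment's floor, at (25, 0, 6) mm in the box's frame, same axes. The compartment is 98 mm long (box x -24 to 74) and 54 mm wide between the long sides, which rise 80 mm above its floor as does the end wall at +x; the partition at its other end is 58 mm high. The box's -x end is lower and the lid slides out over it; the small compartment there stays covered.
- lid (a joint): how far the lid is slid out toward the box's -x end, m: 0 shut (start), 0.100 at its stop, the large compartment then wholly uncovered. About 1.3 N of friction holds it wherever it is left, also when the box stands on end. The lid lies between the long sides, its upper face 10 mm below their rims.
- lid_cleat (a point): centre of the top of the wooden cleat across the lid, by which the lid is pulled or pushed: 12 mm thick along box x, 36 mm wide along y, standing 9 mm up from the lid (top 1 mm below the rims). With the lid shut at (-45, 0, 85) mm in the box's frame; moves with the lid toward -x.
- spool: cream thread spool with white flanges, 36 mm diameter, 60 mm high, 30 g, standing upright on the ironing top well to the left or right of the box. Origin: centre of its underside, z up its axis.
- cone: bystander: white thread cone, 58 mm diameter, 100 mm high, standing on the other side from the spool; origin under its centre.
- notions_tin: bystander: teal hinged tin, 73x153x43 mm, at the back, right of the middle; origin under its centre.
- clapper: bystander: wooden tailor's clapper, 56x236x43 mm, lying at the back, left of the middle, long side (own y) across the view; origin under its centre.
- mister: bystander: amber spray bottle, 52x62x154 mm, at the back left; origin under its centre.
- blue_cone: bystander: blue thread cone, 67 mm diameter, 115 mm high, at the back right; origin under its centre.
- purple_cone: bystander: purple thread cone, 43 mm diameter, 85 mm high, at the right, behind the spool or white cone; origin under its centre.
- pastille_tin: bystander: round dark-lidded tin, 48 mm diameter, 20 mm high, near the front edge on the left; origin under its centre.
- ripper: bystander: seam ripper, 120x11x8 mm, lying near the front edge before the box; origin under its middle.

How it is judged:
On the way, in this order (a step that is already met when the one before it is completed fails the run):
1. the box rests on one end or on one side, a quarter turn from how it lay (angle between thread_box's own z axis and vertical between 1.42 and 1.72 rad and (height (world z) of thread_box between 0.073 and 0.088 m or height (world z) of thread_box between 0.027 and 0.04 m) and angular speed of thread_box below 0.3 rad/s), for 0.2 s.
2. the box rests level on its bottom, lid up (angle between thread_box's own z axis and vertical below 0.1 rad and height (world z) of thread_box below 0.008 m and angular speed of thread_box below 0.3 rad/s), for 0.2 s.
3. the lid is slid open (value of joint lid above 0.09 m), for 0.1 s.
At the end, for the whole second after the job is handed in: The box stands level on its bottom on the ironing top (within 0.1 rad), its lid slid out at least 90 of its 100 mm, and the cream spool stands upright (within 0.15 rad) on the floor of the large compartment; everything released and at rest (angle between thread_box's own z axis and vertical below 0.1 rad and height (world z) of thread_box below 0.008 m and value of joint lid above 0.09 m and x of spool in the frame of thread_box between -0.024 and 0.074 m and y of spool in the frame of thread_box between -0.027 and 0.027 m and z of spool in the frame of thread_box below 0.012 m and angle between spool's own z axis and vertical below 0.15 rad and linear speed of each of spool, thread_box below 0.02 m/s); the robot touches nothing.
It fails at once if the box is let fall while it is being tipped (it turns faster than 4 rad/s while tilted) (angular speed of thread_box above 4 rad/s and angle between thread_box's own z axis and vertical above 0.1 rad).
It fails at once if the lid slides open (over 20 mm) before the box is the right way up (value of joint lid above 0.02 m and angle between thread_box's own z axis and vertical above 0.3 rad).
It fails at once if another thing on the ironing top is moved more than 30 mm (distance of any of cone, notions_tin, clapper, mister, blue_cone, purple_cone, pastille_tin, ripper from where it was at the start of the episode above 0.03 m).
It also fails if it takes over 72 s, if anything falls off the work surface, if the arm or the gripper's body presses on something with over 40 N, if the wrist force passes 120 N, or if a joint passes its speed limit or range.

## Robot

A 7-joint arm with a two-finger parallel gripper is mounted at the origin on a cart in front of the work surface, level with it; the furniture and walls round the work are solid. World frame = base frame: x ahead of the robot, y to its left, z up, the work surface at z = 0. Lengths are in m, angles in rad, forces in N, time in s.
With the tool pointing down it reaches from about 0.35 to 0.775 m from the base axis. Payload 3.1 kg.
Tool frame: the origin (TCP) lies midway between the tips of the shut fingers; the grasp point (between the pads) lies 19 mm behind it; z points along the fingers, y is the line along which they close (so a half turn about z gives the same grasp; the last joint's range is limited). The gripper opens to 85 mm and grips with 20 to 120 N. Pads are 22 mm wide; open, the fingers measure 114 mm over their backs; the gripper's body (76 mm by 85 mm) begins 54 mm behind the grasp point. The pads swing forward as they close: fully open they stand 13 mm farther back than shut.
Start: joints at [1.221, 0.311, 0.014, 1.512, -0.004, 1.319, -0.027], TCP at [0.167, -0.524, 0.231] pointing down, gripper open.
Joint ranges: [-2.7, 2.7], [-0.3, 1.91], [-1.27, 1.3], [0.12, 2.57], [-1.44, 4.58], [0.2, 2.03], [-3.05, 3.05]. Speed limits (rad/s): [2.79, 2.79, 3.14, 3.14, 3.14, 3.14, 3.14].

## Interface

Orientations are given as a unit quaternion [x, y, z, w].
In Python, from bench import robot, eyes gives the robot as it stands.
- The arm moves only by the tool move_arm, never from a script. Its arguments are lists of equal length, an entry for each row: "delta_pos": the shift along the tool's x, y, z in m, a list of three; "turn": the turn about the tool's z in degrees. A call has 1 to 12 rows; each row shifts and turns the commanded pose from where the row before left it, along the tool's axes as they then stand; what a row does not reach is not made up. A row lasts 1/10 s, in which the tool goes at most 50 mm and 8.59 degrees, less where a joint would pass 70% of its speed; a pose out of reach is approached as far as the arm can. A call is refused whole if a number of a shift passes 0.05 or a number of a turn 8.59, either way. A call with a gripper value outside its range is refused whole. "fingers" is the closure, from 0 (fully open) to 1 (shut), set as the call begins (left out, the last holds). The fingers move at their own pace and stop on an object; "newtons" is the grip in N (left out, the last holds). Time passes only in rows, so rows that do not move let the fingers close. It gives the time, the measured TCP pose, the force, the opening and the grip force at its end, in the units of the state.
- robot.read_state(): the state, without advancing time (a new reading comes with each control period).
- eyes.capture(name): name is "side" or "top"; returns the picture (480x640x3 uint8, red, green, blue); there is no depth.
- eyes.camera_params(name): a dict with "fx", "fy", "cx", "cy" (pixels), "R" (3x3) and "t" (3): a world point X has camera coordinates R X + t. Camera axes: x right, y down, z forward; pixel columns grow to the right and rows downward; lengths in m; the calibration is good to about 2 mm. A picture is of the moment at which its call begins. camera_params takes no time and is no camera call.
- robot.hand_in(): hands the job in; it is judged then, once.
The state is a dict: "clock": time; "qpos": joint angles; "qd": joint speeds; "tau": joint torques, N m; "ee_pos": TCP position; "eef_rot": TCP orientation; "force": force on the tool from outside, world axes, zero at the start; "torque": the same for the moment, N m; "gripper_width": finger opening in m; "finger_force": force on a finger pad.
Only numpy, scipy, OpenCV 4.12 (cv2) and the standard library are available. Lean on these libraries where they do the work, as an engineer would, in place of code of your own. Each camera call takes 0.05 s, during which the arm holds its last target. There are 200 camera calls.

## Working session

There is one attempt and no reset: what is moved stays moved. The work goes in short steps, Python scripts to look and compute and a tool call to move; the robot and the scene stay as the last step left them, time stands still between calls to the robot, and variables do not carry over. Pictures are saved under pics/ and viewed, at most 10 in all, crops included, and the job is handed in when it is done.

Besides the shell and the picture viewer there is one more tool, called by a JSON object that holds its "method" and its "body". move_arm: Moves the arm, as the interface text tells. Its arguments: {"type":"object","properties":{"delta_pos":{"type":"array","items":{"type":"array","items":{"type":"number"}}},"turn":{"type":"array","items":{"type":"number"}},"fingers":{"type":"number"},"newtons":{"type":"number"}},"required":["delta_pos","turn"]}

```bash
mkdir -p pics; ls; cat > h.py <<'E'
import numpy as np, cv2
from bench import robot, eyes
def snap(cam,fn):
    im=eyes.capture(cam); cv2.imwrite('pics/'+fn,im[:,:,::-1]); return im
def ray(cam,u,v):
    p=eyes.camera_params(cam);R=np.array(p['R']);t=np.array(p['t'])
    d=R.T@np.array([(u-p['cx'])/p['fx'],(v-p['cy'])/p['fy'],1.]);return -R.T@t,d
def onz(cam,u,v,z):
    o,d=ray(cam,u,v);return o+d*(z-o[2])/d[2]
def proj(cam,X):
    p=eyes.camera_params(cam);c=np.array(p['R'])@np.array(X)+np.array(p['t'])
    return p['fx']*c[0]/c[2]+p['cx'],p['fy']*c[1]/c[2]+p['cy']
E
python3 - <<'E'
from h import *
for c in('side','top'):
    snap(c,c+'0.png'); p=eyes.camera_params(c); print(c,p['fx'],-np.array(p['R']).T@np.array(p['t']),np.array(p['R']).round(2).tolist())
print(robot.read_state())
E
```

```text
pics
side 508.5100194085945 [0.33212004 1.1836585  0.86081795] [[-0.99, -0.17, 0.01], [-0.1, 0.55, -0.83], [0.14, -0.82, -0.56]]
top 615.397611441457 [0.25904784 0.02714217 1.42619545] [[-0.02, -1.0, 0.01], [-0.98, 0.02, -0.2], [0.2, -0.01, -0.98]]
{'clock': 0.1, 'qpos': array([ 1.22129927,  0.31165277,  0.01398525,  1.51289851, -0.00435608,
        1.31921354, -0.02720126]), 'qd': array([-0.00019782,  0.00060625, -0.00120448, -0.00494046,  0.00041746,
        0.00077554,  0.00050286]), 'tau': array([ 7.45028410e-04, -3.80855262e+01,  1.46658942e-01, -2.31241322e+01,
        1.23002168e-02,  8.20875226e-03,  1.34078186e-05]), 'ee_pos': array([ 0.16643037, -0.52352324,  0.2303251 ]), 'eef_rot': array([ 9.88173235e-01,  1.53337896e-01, -2.28087740e-04, -1.04665441e-03]), 'force': array([-0.25656603,  0.2793513 , -0.08445223]), 'torque': array([ 0.00243675, -0.03830868,  0.01367042]), 'finger_force': 0.0, 'gripper_width': 0.08516848995331099}
```

View pics/top0.png

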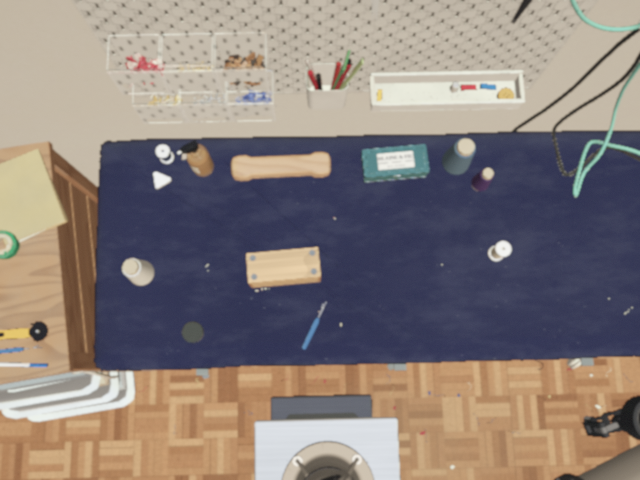

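View pics/side0.png

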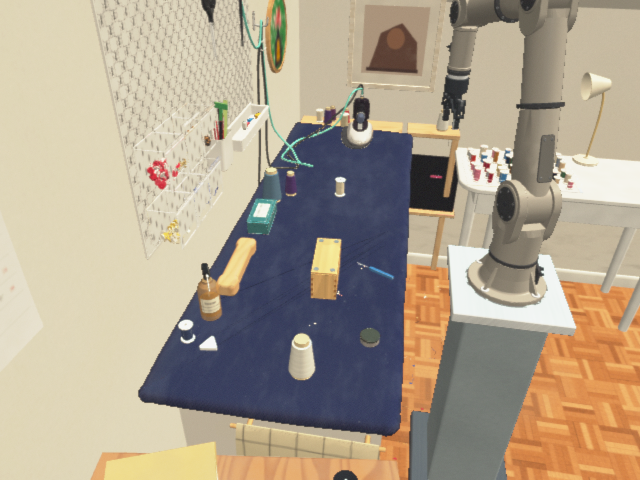

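The top view shows the box (felt dots up) at about px (283,267), the spool at (500,250), the white cone at (138,271) and the ripper at (315,325). The side view shows the box's +y end at about (325,280).

```bash
python3 - <<'E'
from h import *
im=cv2.imread('pics/top0.png'); s=cv2.imread('pics/side0.png')
a=cv2.resize(im[235:300,235:335],None,fx=6,fy=6,interpolation=cv2.INTER_CUBIC)
b=cv2.resize(s[230:305,295:360],None,fx=6,fy=6,interpolation=cv2.INTER_CUBIC)
c=cv2.resize(im[225:275,480:520],None,fx=4,fy=4,interpolation=cv2.INTER_CUBIC)
o=np.zeros((600,600+190,3),np.uint8);o[:390,:390]=0
o=np.zeros((600,800,3),np.uint8); a=cv2.resize(a,(400,260));o[:260,:400]=a;o[:450,400:790]=b;o[300:500,:160]=c
cv2.imwrite('pics/crop0.png',o)
# side: near pixels
for n,(u,v,z) in dict(cone=(138,271,.05),ripper=(315,325,.0),tin=(395,160,.04),past=(192,332,.02),purple=(486,175,.08)).items(): print(n,onz('top',u,v,z).round(3))
hsv=cv2.cvtColor(im,cv2.COLOR_BGR2HSV)
m=((hsv[...,0]<30)&(hsv[...,2]>90)&(hsv[...,1]>50)).astype(np.uint8); m[:240]=0;m[300:]=0;m[:,:235]=0;m[:,335:]=0
m=cv2.morphologyEx(m,cv2.MORPH_CLOSE,np.ones((7,7),np.uint8))
cs,_=cv2.findContours(m,0,2);cc=max(cs,key=cv2.contourArea);print(cv2.minAreaRect(cc),cv2.boundingRect(cc))
q=cv2.approxPolyDP(cc,3,True)[:,0];print([(p.tolist(),onz('top',*p,.086).round(3).tolist()) for p in q])
sp=((hsv[...,2]>110)&(hsv[...,1]<110)).astype(np.uint8);sp[:235]=0;sp[270:]=0;sp[:,:480]=0;sp[:,520:]=0
cs,_=cv2.findContours(sp,0,2);cc=max(cs,key=cv2.contourArea);print('spool',cv2.boundingRect(cc))
E
```

```text
cone [0.484 0.416 0.05 ]
ripper [0.357 0.019 0.   ]
tin [ 0.738 -0.179  0.04 ]
past [0.347 0.297 0.02 ]
purple [ 0.684 -0.38   0.08 ]
((283.05987548828125, 267.0021057128906), (36.13895797729492, 74.32941436767578), 84.8826904296875) (246, 246, 76, 42)
[([318, 247], [0.523, 0.008, 0.086]), ([246, 253], [0.513, 0.168, 0.086]), ([249, 285], [0.442, 0.162, 0.086]), ([320, 281], [0.447, 0.006, 0.086])]
spool (487, 240, 26, 23)
```

View pics/crop0.png

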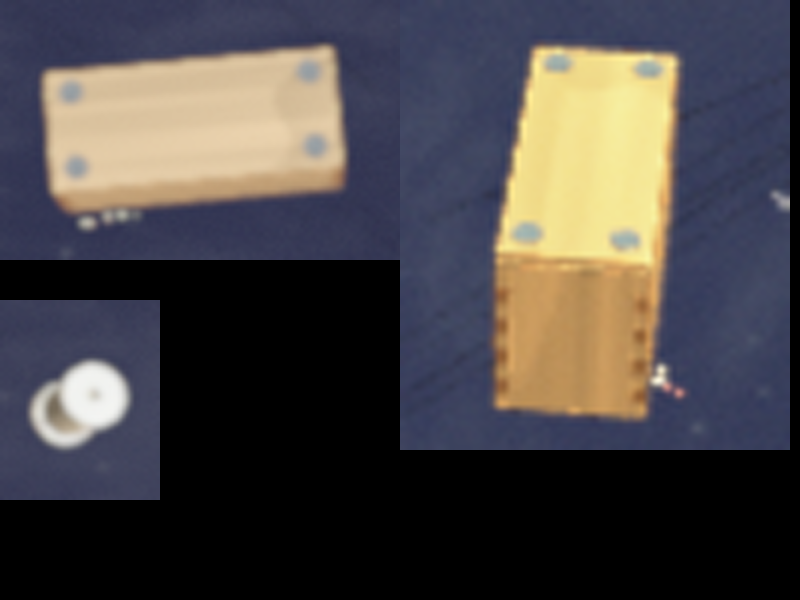

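The crops show the +y end full height with dovetails down to the table, so the lower -x end faces -y. The felt dots are at top px (252.5,258), (312.3,253), (314,271.5) and (254.3,276.8), and the spool's top is at (503.8,248.8).

```bash
cat >> h.py <<'E'
def phi():
    from scipy.spatial.transform import Rotation as Ro
    R=Ro.from_quat(robot.read_state()['eef_rot']).as_matrix(); return np.arctan2(R[1,0],R[0,0])
def tool(dw,ph):  # world delta -> tool
    c,s=np.cos(ph),np.sin(ph); return np.round([c*dw[0]+s*dw[1], s*dw[0]-c*dw[1], -dw[2]],4).tolist()
E
python3 - <<'E'
from h import *
d=[(252.5,258),(312.3,253),(314,271.5),(254.3,276.8)]
P=np.array([onz('top',*p,.086) for p in d]);print(P.round(3),P.mean(0).round(4))
u=(P[0]+P[3]-P[1]-P[2]);u/=np.linalg.norm(u);print('u',u,np.degrees(np.arctan2(u[1],u[0])))
# check with side view dots
ds=[(295+(x-400)/6,230+y/6) for x,y in[(527,233),(625,240),(558,63),(648,69)]]
Q=np.array([onz('side',*p,.086) for p in ds]);print(Q.round(3),Q.mean(0))
print('spool',onz('top',503.75,248.75,.06),onz('top',495.5,253,.003))
ph0=phi();print(np.degrees(ph0))
E
```

```text
[[0.502 0.154 0.086]
 [0.51  0.021 0.086]
 [0.468 0.019 0.086]
 [0.46  0.15  0.086]] [0.485  0.0859 0.086 ]
u [-0.06446576  0.99791992  0.        ] 93.69617891750295
[[0.504 0.159 0.086]
 [0.462 0.157 0.086]
 [0.512 0.028 0.086]
 [0.471 0.025 0.086]] [0.48740359 0.09234777 0.086     ]
spool [ 0.51486076 -0.41264759  0.06      ] [ 0.51578567 -0.41065875  0.003     ]
17.64084288479643
```

{"method": "move_arm", "body": {"delta_pos": [[0.0357,0.0114,0],[0.0357,0.0114,0],[0.0357,0.0114,0],[0.0357,0.0114,0],[0.0225,-0.0366,0],[0.0225,-0.0366,0],[0.0225,-0.0366,0],[0.0225,-0.0366,0],[0.0225,-0.0366,0],[0.0225,-0.0366,0],[0.0225,-0.0366,0],[0.0225,-0.0366,0]], "turn": [0,0,0,0,0,0,0,0,0,0,0,0], "fingers": 0, "newtons": 20}}

```text
clock: 1.3
ee_pos: [0.3992, -0.1889, 0.231]
eef_rot: [0.988, 0.153, -0.0, -0.0]
force: [0.6, -0.6, 0.2]
gripper_width: 0.0854
finger_force: 0.0
```

{"method": "move_arm", "body": {"delta_pos": [[0.0225,-0.0366,0],[0.0225,-0.0366,0],[0.0225,-0.0366,0],[0.0225,-0.0366,0],[0.0225,-0.0366,0],[0.0225,-0.0366,0],[0.0225,-0.0366,0],[0.0225,-0.0366,0]], "turn": [0,0,0,0,0,0,0,0]}}

```text
clock: 2.1
ee_pos: [0.4821, 0.1442, 0.2309]
eef_rot: [0.988, 0.153, -0.0, 0.0]
force: [0.9, 0.4, 0.1]
gripper_width: 0.0852
finger_force: 0.0
```

{"method": "move_arm", "body": {"delta_pos": [[0,0,0],[0,0,0],[0,0,0],[0,0,0],[0,0,0],[0,0,0],[0,0,0],[0,0,0],[0,0,0],[0,0,0]], "turn": [-8.45,-8.45,-8.45,-8.45,-8.45,-8.45,-8.45,-8.45,-8.45,0]}}

```text
clock: 3.1
ee_pos: [0.4818, 0.1425, 0.2307]
eef_rot: [0.684, 0.729, -0.0, -0.0]
force: [-1.0, 0.4, -0.2]
gripper_width: 0.0853
finger_force: 0.0
```

{"method": "move_arm", "body": {"delta_pos": [[0,0,0.045],[0,0,0.045],[0,0,0.04],[0,0,0.03],[0,0,0.02],[0,0,0.016],[0,0,0]], "turn": [0,0,0,0,0,0,0]}}

```text
clock: 3.8
ee_pos: [0.4799, 0.1417, 0.0328]
eef_rot: [0.685, 0.729, -0.003, -0.002]
force: [-0.3, -0.1, 0.3]
gripper_width: 0.0852
finger_force: 0.0
```

{"method": "move_arm", "body": {"delta_pos": [[0,0,0],[0,0,0],[0,0,0],[0,0,0],[0,0,0],[0,0,0],[0,0,0]], "turn": [0,0,0,0,0,0,0], "fingers": 1, "newtons": 20}}

```text
clock: 4.5
ee_pos: [0.4834, 0.1433, 0.0364]
eef_rot: [0.684, 0.729, 0.001, 0.001]
force: [1.1, 0.7, 5.8]
gripper_width: 0.0663
finger_force: 24.7
```

{"method": "move_arm", "body": {"delta_pos": [[-0.0046,0,-0.0085],[-0.005,0,-0.0083],[-0.0054,0,-0.008],[-0.0059,0,-0.0077],[0,0,0],[0,0,0]], "turn": [0,0,0,0,0,0]}}

```text
clock: 5.1
ee_pos: [0.4836, 0.1216, 0.0679]
eef_rot: [0.684, 0.729, 0.0, 0.0]
force: [-0.9, 0.6, -4.1]
gripper_width: 0.0659
finger_force: 23.7
```

```bash
python3 - <<'E'
from h import *
s=snap('side','side1.png');t=snap('top','top1.png')
b=cv2.resize(s[200:300,280:380],None,fx=4,fy=4);c=cv2.resize(t[220:320,230:330],None,fx=4,fy=4)
cv2.imwrite('pics/crop1.png',np.hstack([b,c])[:,:,::-1])
print(robot.read_state()['torque'],robot.read_state()['force'])
E
```

```text
[0.26816293 0.06070262 0.0471624 ] [ 0.53253557  0.28641429 -4.62932482]
```

View pics/crop1.png

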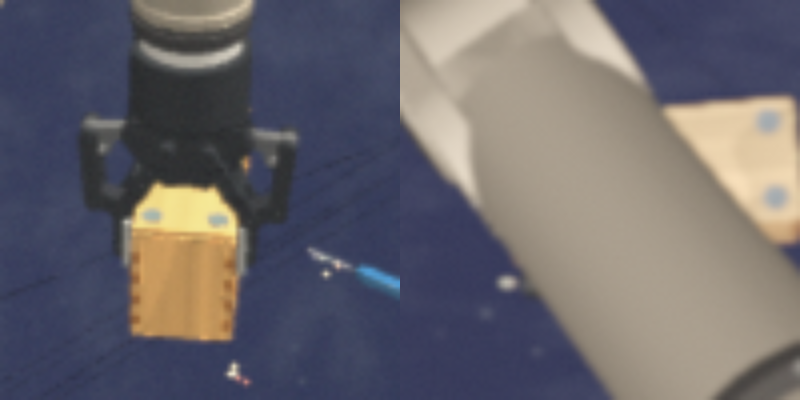

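The side crop shows the box still level in the pads, lifted about 32 mm, with its end's top edge at side px (326,258). So the pads hold it against turning. I'll set it back down and regrip only the top corner of the end, so it can pivot.

```bash
python3 - <<'E'
from h import *
for z in(.116,.119): print([onz('side',u,v,z).round(4) for u,v in((280+133/4,200+230/4),(280+240/4,200+234/4))])
E
```

```text
[array([0.5127, 0.1533, 0.116 ]), array([0.4457, 0.1451, 0.116 ])]
[array([0.512 , 0.1575, 0.119 ]), array([0.4453, 0.1493, 0.119 ])]
```

{"method": "move_arm", "body": {"delta_pos": [[0,0,0.01],[0,0,0.01],[0,0,0.007],[0,0,0.003],[0,0,0.002],[0,0,0]], "turn": [0,0,0,0,0,0]}}

```text
clock: 5.8
ee_pos: [0.4825, 0.1224, 0.0365]
eef_rot: [0.684, 0.73, -0.001, -0.0]
force: [-4.4, -1.0, 4.2]
gripper_width: 0.066
finger_force: 23.7
```

{"method": "move_arm", "body": {"delta_pos": [[0,0,0],[0,0,0],[0,0,0],[0.007,0,-0.009],[0.007,0,-0.009],[0.007,0,-0.008],[0.007,0,-0.008],[0,0,0]], "turn": [0,0,0,0,0,0,0,0], "fingers": 0}}

```text
clock: 6.6
ee_pos: [0.4826, 0.1525, 0.0716]
eef_rot: [0.683, 0.73, 0.002, 0.001]
force: [-0.9, -0.0, -0.4]
gripper_width: 0.0856
finger_force: 0.0
```

{"method": "move_arm", "body": {"delta_pos": [[0,0,0],[0,0,0],[0,0,0],[0,0,0],[0,0,0],[0,0,0],[0,0,0]], "turn": [0,0,0,0,0,0,0], "fingers": 1, "newtons": 20}}

```text
clock: 7.3
ee_pos: [0.4814, 0.1495, 0.0698]
eef_rot: [0.684, 0.729, -0.0, -0.0]
force: [-2.2, -0.4, 5.5]
gripper_width: 0.0653
finger_force: 21.6
```

{"method": "move_arm", "body": {"delta_pos": [[0,0,-0.005],[0,0,-0.005],[-0.001,0,-0.005],[-0.001,0,-0.005],[0,0,0],[0,0,0]], "turn": [0,0,0,0,0,0]}}

```text
clock: 7.9
ee_pos: [0.4819, 0.1481, 0.0899]
eef_rot: [0.684, 0.729, 0.0, -0.0]
force: [-0.4, -0.2, -2.7]
gripper_width: 0.0649
finger_force: 23.1
```

{"method": "move_arm", "body": {"delta_pos": [[-0.006,0,-0.008],[-0.0063,0,-0.0075],[-0.0068,0,-0.0071],[-0.0073,0,-0.007],[-0.0078,0,-0.0066],[-0.0082,0,-0.0061],[0,0,0],[0,0,0]], "turn": [0,0,0,0,0,0,0,0]}}

```text
clock: 8.7
ee_pos: [0.4851, 0.1053, 0.1323]
eef_rot: [0.684, 0.729, 0.0, 0.0]
force: [1.5, 0.6, -2.9]
gripper_width: 0.0653
finger_force: 23.9
```

```bash
python3 - <<'E'
from h import *
s=snap('side','side2.png');t=snap('top','top2.png')
b=cv2.resize(s[180:300,270:390],None,fx=4,fy=4);c=cv2.resize(t[200:300,260:360],None,fx=3,fy=3)
o=np.zeros((480,790,3),np.uint8);o[:,:480]=b;o[:300,485:785]=c
cv2.imwrite('pics/crop2.png',o[:,:,::-1])
print(robot.read_state()['torque'],robot.read_state()['force'])
E
```

```text
[ 0.21588108 -0.26466735  0.08352104] [ 0.27396601  0.41744392 -2.86614493]
```

View pics/crop2.png

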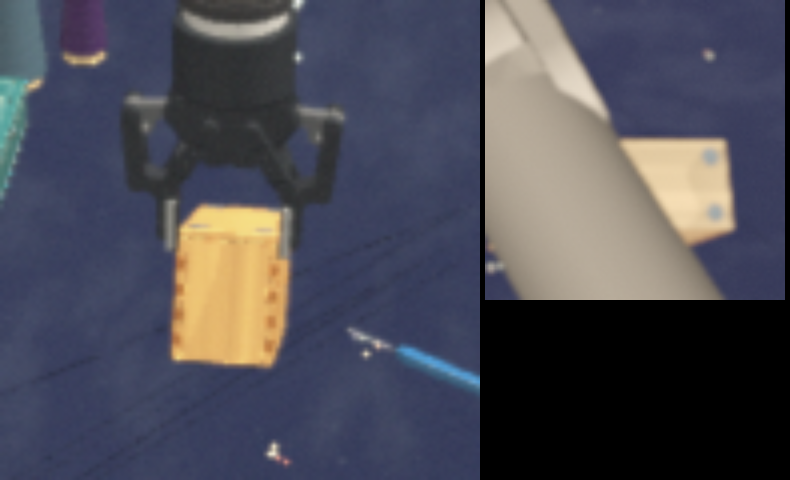

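The box is now tilted about 27°, its top end held at both corners (side crop, pads at about (170,225) and (290,230)). It is pivoting well.

{"method": "move_arm", "body": {"delta_pos": [[-0.0084,0,-0.0056],[-0.0088,0,-0.0051],[-0.0092,0,-0.0045],[-0.0093,0,-0.004],[-0.0096,0,-0.0035],[-0.0098,0,-0.0029],[0,0,0],[0,0,0]], "turn": [0,0,0,0,0,0,0,0]}}

```text
clock: 9.6
ee_pos: [0.4886, 0.0504, 0.1584]
eef_rot: [0.684, 0.729, 0.001, 0.0]
force: [-1.6, 2.3, 3.3]
gripper_width: 0.0651
finger_force: 25.6
```

{"method": "move_arm", "body": {"delta_pos": [[-0.0099,0,-0.0023],[-0.01,0,-0.0017],[-0.01,0,-0.0012],[0,0,0],[0,0,0]], "turn": [0,0,0,0,0]}}

```text
clock: 10.1
ee_pos: [0.4909, 0.0194, 0.1641]
eef_rot: [0.684, 0.729, 0.0, 0.001]
force: [-1.9, 1.4, 7.3]
gripper_width: 0.065
finger_force: 27.6
```

```bash
python3 - <<'E'
from h import *
s=snap('side','side3.png');t=snap('top','top3.png')
b=cv2.resize(s[160:280,280:400],None,fx=4,fy=4);c=cv2.resize(t[200:300,280:380],None,fx=3,fy=3)
o=np.zeros((480,790,3),np.uint8);o[:,:480]=b;o[:300,485:785]=c
cv2.imwrite('pics/crop3.png',o[:,:,::-1])
print(robot.read_state()['torque'],robot.read_state()['force'])
E
```

```text
[ 0.44395926  0.46650149 -0.02744987] [-2.35153396  1.86194099  7.44426378]
```

View pics/crop3.png

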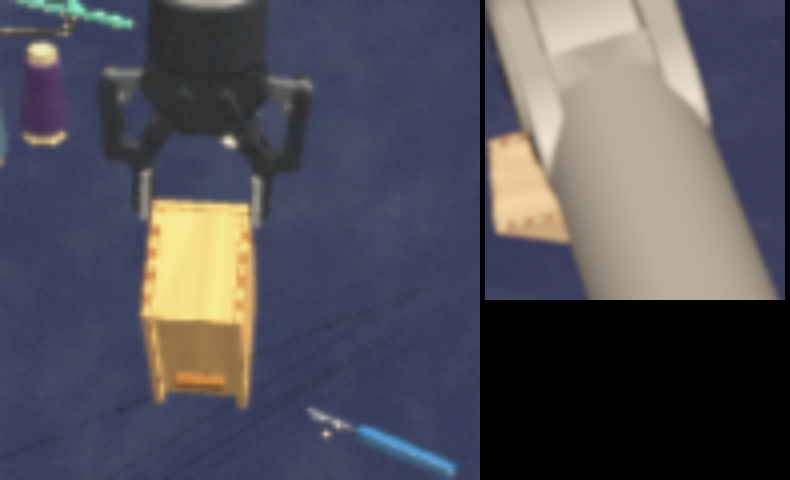

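The box is up near balance. Its lid faces +y with the cleat visible at crop (200,380), and the pivot rim edge is at side px (320–341,261). The upper rim edge is at (316–341,239.5) and the upper underside edge at (318–342,210.5).

```bash
cat >> h.py <<'E'
def ang(cam,p0,p1,x,h0=0.):
    # p0 pixel of pivot on z=h0; p1 pixel of point in plane x=const
    a=onz(cam,*p0,h0);o,d=ray(cam,*p1);b=o+d*(x-o[0])/d[0]
    return a,b
E
python3 - <<'E'
from h import *
f=lambda x,y:(280+x/4,160+y/4)
a=onz('side',*f(160,403),0);b=onz('side',*f(243,407),0);print(a,b)
# near-edge points: intersect ray with points at distance L from pivot, heading plane: search y
from scipy.optimize import brentq
def pt(px,A,L):
    o,d=ray('side',*px); r=np.roots([d@d,2*d@(o-A),(o-A)@(o-A)-L*L]); r=r[np.isreal(r)].real; return [ (o+d*k).round(4) for k in r]
for A,q in((a,(142,318)),(b,(243,321))):
    print('160',pt(f(*q),A,.160))
for A,q in((a,(150,202)),(b,(249,205))):
    print('182',pt(f(*q),A,.1817))
E
```

```text
[ 5.18804629e-01  5.16348456e-03 -1.11022302e-16] [ 0.45912537 -0.00107691  0.        ]
160 [array([ 0.5585, -0.1469, -0.0299]), array([0.5173, 0.0952, 0.1322])]
160 [array([ 0.4789, -0.1571, -0.0295]), array([0.4521, 0.0876, 0.133 ])]
182 [array([ 0.5552, -0.1583,  0.0704]), array([0.5242, 0.028 , 0.1802])]
182 [array([ 0.4793, -0.1671,  0.0711]), array([0.4589, 0.02  , 0.1805])]
```

{"method": "move_arm", "body": {"delta_pos": [[-0.0065,0,-0.0015],[-0.0065,0,-0.001],[-0.0065,0,0],[-0.01,0,0.0003],[-0.01,0,0.0009],[-0.01,0,0.0015],[0,0,0],[0,0,0]], "turn": [0,0,0,0,0,0,0,0]}}

```text
clock: 11.0
ee_pos: [0.4934, -0.0314, 0.1629]
eef_rot: [0.685, 0.729, -0.001, 0.001]
force: [-1.6, -0.2, 5.2]
gripper_width: 0.0647
finger_force: 28.3
```

{"method": "move_arm", "body": {"delta_pos": [[-0.0099,0,0.002],[-0.0099,0,0.0026],[-0.0099,0,0.0032],[0,0,0],[0,0,0]], "turn": [0,0,0,0,0]}}

```text
clock: 11.5
ee_pos: [0.4952, -0.0611, 0.1553]
eef_rot: [0.685, 0.729, -0.001, 0.001]
force: [-2.3, -3.0, 6.7]
gripper_width: 0.0647
finger_force: 29.2
```

```bash
python3 - <<'E'
from h import *
s=snap('side','side4.png');t=snap('top','top4.png')
b=cv2.resize(s[160:280,280:400],None,fx=4,fy=4);c=cv2.resize(t[200:300,280:380],None,fx=3,fy=3)
o=np.zeros((480,790,3),np.uint8);o[:,:480]=b;o[:300,485:785]=c
cv2.imwrite('pics/crop4.png',o[:,:,::-1])
print(robot.read_state()['torque'],robot.read_state()['force'])
E
```

```text
[-0.36161445  0.30664376 -0.02140645] [-1.69228444 -2.5003554   6.37784466]
```

View pics/crop4.png

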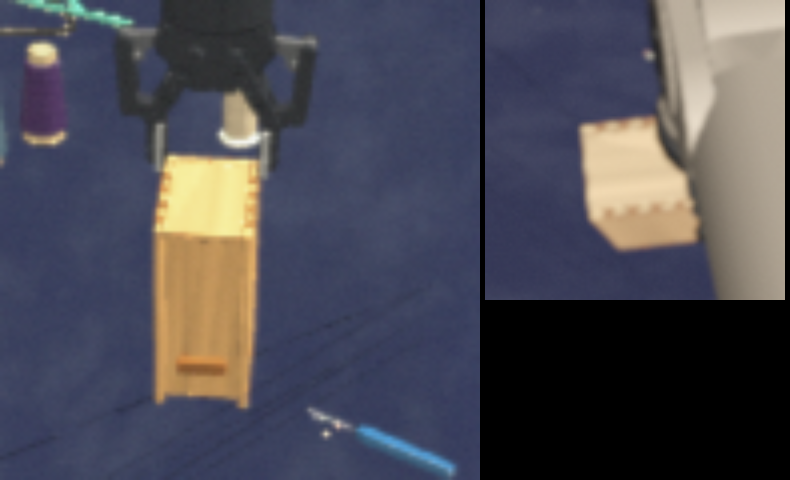

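The box is nearly upright: pivot edge still at side px (320–341,261), top near edge at (319–344,218).

```bash
python3 - <<'E'
from h import *
f=lambda x,y:(280+x/4,160+y/4)
a=onz('side',*f(160,403),0);b=onz('side',*f(243,407),0);print(a,b)
def pt(px,A,L):
    o,d=ray('side',*px); r=np.roots([d@d,2*d@(o-A),(o-A)@(o-A)-L*L]); print(r); r=r.real; P=o+d*min(r)if 0 else [o+d*k for k in r]; return [((p-A).round(4),np.degrees(np.arctan2(p[2],p[1]-A[1])).round(1)) for p in P]
print(pt(f(155,233),a,.16),pt(f(257,237),b,.16))
print(pt(f(166,155),a,.1817),pt(f(260,160),b,.1817))
E
```

```text
[ 5.18804629e-01  5.16348456e-03 -1.11022302e-16] [ 0.45912537 -0.00107691  0.        ]
[1.56679827 1.36190955]
[1.56332417 1.35893802]
[(array([ 0.0296, -0.1483,  0.0523]), np.float64(160.6)), (array([0.0014, 0.0252, 0.158 ]), np.float64(80.9))] [(array([ 0.0113, -0.1508,  0.0524]), np.float64(160.8)), (array([-0.0068,  0.0238,  0.1581]), np.float64(81.4))]
[1.48781216 1.42167756]
[1.48841738 1.41505001]
[(array([ 0.0167, -0.114 ,  0.1405]), np.float64(129.1)), (array([ 0.0077, -0.0566,  0.1725]), np.float64(108.2))] [(array([ 0.0083, -0.118 ,  0.1379]), np.float64(130.6)), (array([ 0.0017, -0.0538,  0.1735]), np.float64(107.2))]
```

{"method": "move_arm", "body": {"delta_pos": [[-0.0065,0,0.0025],[-0.0065,0,0.0027],[-0.006,0,0.0028],[-0.006,0,0.003],[0,0,0],[0,0,0],[0,0,0]], "turn": [0,0,0,0,0,0,0]}}

```text
clock: 12.3
ee_pos: [0.4966, -0.0842, 0.1456]
eef_rot: [0.684, 0.729, -0.001, 0.001]
force: [-4.5, -0.6, 12.8]
gripper_width: 0.0649
finger_force: 30.8
```

```bash
python3 - <<'E'
from h import *
s=snap('side','side5.png');st=robot.read_state();print(st['force'],st['torque'])
# column scan of vertical wood profile at col 325-338: print brightness rows
g=cv2.cvtColor(s,cv2.COLOR_RGB2HSV)
for c in(324,330,336):
    print(c,[(r,int(g[r,c,0]),int(g[r,c,1]),int(g[r,c,2])) for r in range(190,266,2)])
E
```

```text
[-4.01320603 -0.40627505 13.97394067] [ 0.02390206  0.95114013 -0.02782961]
324 [(190, 114, 83, 95), (192, 115, 90, 94), (194, 115, 85, 96), (196, 114, 85, 96), (198, 21, 101, 223), (200, 27, 90, 246), (202, 26, 101, 245), (204, 26, 97, 246), (206, 27, 94, 246), (208, 27, 95, 246), (210, 26, 98, 245), (212, 25, 105, 244), (214, 17, 134, 198), (216, 17, 136, 189), (218, 17, 134, 188), (220, 17, 137, 190), (222, 16, 135, 193), (224, 17, 138, 196), (226, 17, 137, 195), (228, 16, 135, 198), (230, 17, 137, 199), (232, 17, 136, 201), (234, 17, 134, 201), (236, 17, 136, 202), (238, 17, 136, 202), (240, 17, 136, 203), (242, 17, 136, 202), (244, 17, 137, 205), (246, 17, 138, 207), (248, 15, 149, 186), (250, 15, 151, 162), (252, 17, 138, 170), (254, 17, 136, 195), (256, 17, 134, 196), (258, 17, 135, 208), (260, 112, 91, 95), (262, 114, 90, 94), (264, 114, 89, 95)]
330 [(190, 113, 82, 100), (192, 114, 77, 99), (194, 115, 85, 99), (196, 115, 78, 98), (198, 16, 91, 177), (200, 27, 92, 247), (202, 27, 93, 246), (204, 26, 99, 245), (206, 26, 100, 245), (208, 26, 98, 245), (210, 26, 101, 245), (212,
[... 647 characters left out ...]
, 10, 47, 130), (200, 26, 100, 245), (202, 25, 101, 245), (204, 26, 97, 245), (206, 26, 95, 246), (208, 26, 94, 246), (210, 27, 93, 246), (212, 27, 90, 247), (214, 18, 131, 214), (216, 17, 137, 201), (218, 17, 138, 196), (220, 17, 137, 196), (222, 17, 135, 192), (224, 17, 135, 194), (226, 17, 137, 195), (228, 17, 138, 196), (230, 17, 135, 196), (232, 17, 134, 200), (234, 17, 135, 198), (236, 17, 138, 198), (238, 17, 138, 200), (240, 17, 136, 201), (242, 17, 138, 202), (244, 16, 134, 205), (246, 17, 139, 204), (248, 16, 146, 206), (250, 14, 153, 177), (252, 15, 155, 179), (254, 17, 137, 195), (256, 17, 136, 197), (258, 17, 133, 193), (260, 130, 51, 90), (262, 116, 95, 89), (264, 116, 94, 92)]
```

```bash
python3 - <<'E'
from h import *
print(onz('side',330,213.2,.16),onz('side',330,197.5,.16),onz('side',330,259.5,0.005))
E
```

```text
[0.49408259 0.00171914 0.16      ] [ 0.50736368 -0.08573339  0.16      ] [0.49037714 0.00058261 0.005     ]
```

The box stands upright on its end, at y -0.085 to 0.002. I'll release it and regrip near the middle of its top edge for the second tip.

{"method": "move_arm", "body": {"delta_pos": [[0,0,-0.002],[0,0,0],[0,0,0],[0,0,0],[0.009,0,0],[0.01,0,0],[0.01,0,0],[0.008,0,0],[0,0,0]], "turn": [0,0,0,0,0,0,0,0,0], "fingers": 0}}

```text
clock: 13.25
ee_pos: [0.4943, -0.0439, 0.1461]
eef_rot: [0.683, 0.731, 0.0, -0.0]
force: [-0.3, 1.2, 0.7]
gripper_width: 0.0854
finger_force: 0.0
```

```bash
cat >> h.py <<'E'
def edges(s,cols=(324,330,336),r0=150,r1=285):
    g=cv2.cvtColor(s,cv2.COLOR_RGB2HSV).astype(int)
    for c in cols:
        m=(g[r0:r1,c,0]<32)&(g[r0:r1,c,1]>75)&(g[r0:r1,c,2]>120)
        top=(g[r0:r1,c,2]>222)&m
        w=np.where(m)[0]+r0; t=np.where(top)[0]+r0
        print(c,'wood',w.min(),w.max(),'bright',t.min() if len(t) else None,t.max() if len(t) else None)
E
python3 - <<'E'
from h import *
s=snap('side','side6.png');edges(s);st=robot.read_state();print(st['ee_pos'],st['force'])
print(onz('side',330,213.2,.16),onz('side',330,197.5,.16))
E
```

```text
324 wood 198 258 bright 199 213
330 wood 198 258 bright 199 213
336 wood 199 259 bright 199 213
[ 0.49438407 -0.04517543  0.14601565] [-0.08526518 -0.95111445 -0.16617751]
[0.49408259 0.00171914 0.16      ] [ 0.50736368 -0.08573339  0.16      ]
```

{"method": "move_arm", "body": {"delta_pos": [[0,0,0],[0,0,0],[0,0,0],[0,0,0],[0,0,0],[0,0,0],[0,0,0]], "turn": [0,0,0,0,0,0,0], "fingers": 1, "newtons": 20}}

```text
clock: 14.0
ee_pos: [0.4943, -0.0468, 0.146]
eef_rot: [0.684, 0.729, -0.0, 0.0]
force: [-2.0, -1.6, 3.2]
gripper_width: 0.0655
finger_force: 23.3
```

{"method": "move_arm", "body": {"delta_pos": [[-0.0045,0,-0.0005],[-0.0045,0,-0.0005],[-0.0045,0,-0.0005],[0,0,0],[0,0,0]], "turn": [0,0,0,0,0]}}

```text
clock: 14.5
ee_pos: [0.4955, -0.0581, 0.1481]
eef_rot: [0.684, 0.73, 0.001, -0.001]
force: [-1.9, 3.3, 5.9]
gripper_width: 0.0652
finger_force: 23.8
```

```bash
python3 - <<'E'
from h import *
s=snap('side','side7.png');edges(s);st=robot.read_state();print(st['ee_pos'],st['force'],st['torque'])
E
```

```text
324 wood 196 256 bright 197 209
330 wood 197 257 bright 197 246
336 wood 197 257 bright 197 210
[ 0.49546778 -0.05803465  0.14808311] [-2.38035433  3.20179934  6.00854286] [ 0.7140232   0.63075894 -0.01128018]
```

```bash
cat >> h.py <<'E'
def pred(th,dy=0.,Q=(.4965,-.0855),u=(-.064,.998)):
    # second tip: rows of lower rim edge, top rim edge, top underside edge; th deg
    t=np.radians(th);r=[]
    for a,b in((.086,0),(.086,.16),(0,.16),(0,0)):
        A=a*np.cos(t)-b*np.sin(t);z=a*np.sin(t)+b*np.cos(t)
        r.append(tuple(np.round(proj('side',(Q[0]+u[0]*(A+dy),Q[1]+u[1]*(A+dy),z)),1).tolist()))
    return r
E
python3 - <<'E'
from h import *
for th,dy in((0,0),(0,-.012),(5,0),(3,-.005),(5,.003)): print(th,dy,pred(th,dy))
E
```

```text
0 0 [(329.8, 260.8), (331.2, 213.1), (333.7, 197.9), (332.2, 244.3)]
0 -0.012 [(330.1, 258.4), (331.6, 210.8), (334.1, 195.9), (332.6, 242.2)]
5 0 [(329.8, 258.7), (331.7, 208.2), (334.1, 195.8), (332.2, 244.3)]
3 -0.005 [(330.0, 258.5), (331.7, 209.2), (334.1, 195.7), (332.4, 243.4)]
5 0.003 [(329.7, 259.3), (331.6, 208.8), (334.0, 196.2), (332.1, 244.9)]
```

The numbers agree with a tilt of about 4–5° and no sliding, so I'll carry on along the arc.

{"method": "move_arm", "body": {"delta_pos": [[-0.0046,0,-0.0006],[-0.0046,0,-0.0005],[-0.0046,0,-0.0004],[-0.0046,0,-0.0002],[-0.0046,0,-0.0001],[-0.0046,0,0],[0,0,0]], "turn": [0,0,0,0,0,0,0]}}

```text
clock: 15.25
ee_pos: [0.498, -0.0872, 0.1502]
eef_rot: [0.684, 0.729, 0.001, 0.0]
force: [-1.8, 1.5, 7.1]
gripper_width: 0.0653
finger_force: 24.4
```

```bash
python3 - <<'E'
from h import *
s=snap('side','side8.png');edges(s,(322,326,330,334));st=robot.read_state();print(st['ee_pos'],st['force'],st['torque'])
for th,dy in((15,0),(10,0),(12,-.005),(10,-.015)): print(th,dy,pred(th,dy))
E
```

```text
322 wood 194 253 bright 197 226
326 wood 193 253 bright 194 201
330 wood 194 253 bright 194 201
334 wood 194 253 bright 194 201
[ 0.49792068 -0.0868959   0.15020847] [-1.20972502  0.95207118  6.64038346] [0.51913065 0.43436319 0.05864903]
15 0 [(330.0, 254.0), (332.7, 199.8), (334.8, 192.8), (332.2, 244.3)]
10 0 [(329.9, 256.4), (332.2, 203.8), (334.5, 194.0), (332.2, 244.3)]
12 -0.005 [(330.1, 254.4), (332.6, 201.3), (334.8, 192.7), (332.4, 243.4)]
10 -0.015 [(330.4, 253.4), (332.7, 201.2), (334.9, 191.6), (332.6, 241.6)]
```

{"method": "move_arm", "body": {"delta_pos": [[-0.007,0,0],[-0.007,0,0.0005],[-0.007,0,0.0009],[-0.0068,0,0.0013],[-0.0068,0,0.0014],[-0.0068,0,0.0016],[-0.0067,0,0.002],[-0.0065,0,0.0024],[0,0,0]], "turn": [0,0,0,0,0,0,0,0,0]}}

```text
clock: 16.2
ee_pos: [0.5017, -0.1444, 0.1398]
eef_rot: [0.685, 0.729, 0.0, 0.002]
force: [-0.4, -1.3, 6.2]
gripper_width: 0.0654
finger_force: 25.0
```

```bash
python3 - <<'E'
from h import *
s=snap('side','side9.png');edges(s,(326,330,334));st=robot.read_state();print(st['ee_pos'],st['force'],st['torque'])
for th,dy in((30,0),(35,0),(40,0)): print(th,dy,pred(th,dy))
E
```

```text
326 wood 189 244 bright 190 244
330 wood 189 244 bright 190 244
334 wood 189 245 bright 190 244
[ 0.50167297 -0.14384961  0.14001816] [-1.27776136 -1.66015428  6.1692351 ] [-0.16636938  0.22971552  0.08045798]
30 0 [(330.5, 246.3), (334.1, 190.3), (335.7, 191.4), (332.2, 244.3)]
35 0 [(330.7, 243.7), (334.6, 188.1), (335.9, 191.8), (332.2, 244.3)]
40 0 [(330.8, 241.1), (335.0, 186.4), (336.1, 192.6), (332.2, 244.3)]
```

{"method": "move_arm", "body": {"delta_pos": [[-0.0064,0,0.0026],[-0.0064,0,0.0029],[-0.0063,0,0.0031],[-0.0061,0,0.0034],[-0.006,0,0.0037],[-0.0058,0,0.004],[-0.0056,0,0.0042],[-0.0053,0,0.0044],[0,0,0]], "turn": [0,0,0,0,0,0,0,0,0]}}

```text
clock: 17.15
ee_pos: [0.5047, -0.1939, 0.1114]
eef_rot: [0.685, 0.728, -0.001, 0.003]
force: [-0.6, -5.1, 5.7]
gripper_width: 0.0652
finger_force: 27.1
```

```bash
python3 - <<'E'
from h import *
s=snap('side','side10.png');edges(s,(326,330,334));st=robot.read_state();print(st['ee_pos'],st['force'],st['torque'])
for th,dy in((45,0),(50,0),(55,0),(60,0)): print(th,dy,pred(th,dy))
E
```

```text
326 wood 184 243 bright 185 235
330 wood 185 244 bright 185 235
334 wood 185 244 bright 185 235
[ 0.50477845 -0.19343016  0.11177725] [-3.68434641e-03 -4.00942989e+00  6.07225556e+00] [-0.85617119  0.06713691  0.02663338]
45 0 [(331.0, 238.5), (335.3, 185.1), (336.3, 193.7), (332.2, 244.3)]
50 0 [(331.3, 236.0), (335.7, 184.4), (336.4, 195.2), (332.2, 244.3)]
55 0 [(331.5, 233.5), (336.0, 184.1), (336.5, 197.0), (332.2, 244.3)]
60 0 [(331.7, 231.2), (336.2, 184.3), (336.5, 199.2), (332.2, 244.3)]
```

{"method": "move_arm", "body": {"delta_pos": [[-0.0052,0,0.0046],[-0.005,0,0.0049],[-0.0048,0,0.0051],[-0.0046,0,0.0053],[-0.0043,0,0.0055],[-0.0041,0,0.0057],[-0.0038,0,0.0058],[-0.0036,0,0.006],[0,0,0],[0,0,0]], "turn": [0,0,0,0,0,0,0,0,0,0]}}

```text
clock: 18.2
ee_pos: [0.5072, -0.2288, 0.0689]
eef_rot: [0.685, 0.728, -0.0, 0.003]
force: [0.6, -4.9, 4.0]
gripper_width: 0.0653
finger_force: 35.6
```

```bash
python3 - <<'E'
from h import *
s=snap('side','side11.png');edges(s,(326,330,334));st=robot.read_state();print(st['ee_pos'],st['force'],st['torque'])
for th,dy in((65,0),(70,0),(75,0),(80,0)): print(th,dy,pred(th,dy))
E
```

```text
326 wood 187 244 bright 188 228
330 wood 187 244 bright 188 228
334 wood 188 244 bright 188 228
[ 0.5072045  -0.22840633  0.06883715] [ 0.48195863 -4.44292444  3.81834109] [-0.66796542 -0.16235303 -0.05799397]
65 0 [(331.9, 228.9), (336.5, 185.0), (336.6, 201.6), (332.2, 244.3)]
70 0 [(332.1, 226.8), (336.7, 186.1), (336.6, 204.3), (332.2, 244.3)]
75 0 [(332.4, 224.9), (336.8, 187.6), (336.5, 207.3), (332.2, 244.3)]
80 0 [(332.6, 223.1), (337.0, 189.4), (336.5, 210.4), (332.2, 244.3)]
```

{"method": "move_arm", "body": {"delta_pos": [[-0.0033,0,0.0061],[-0.003,0,0.0063],[-0.0027,0,0.0064],[-0.0024,0,0.0065],[-0.0018,0,0.0055],[-0.0012,0,0.004],[0,0,0],[0,0,0]], "turn": [0,0,0,0,0,0,0,0]}}

```text
clock: 19.05
ee_pos: [0.508, -0.2419, 0.0339]
eef_rot: [0.685, 0.729, 0.0, 0.002]
force: [0.3, -4.5, 3.8]
gripper_width: 0.0655
finger_force: 21.0
```

```bash
python3 - <<'E'
from h import *
s=snap('side','side12.png');edges(s,(326,330,334));st=robot.read_state();print(st['ee_pos'],st['force'],st['torque'])
for th,dy in((80,0),(85,0),(90,0)): print(th,dy,pred(th,dy))
E
```

```text
326 wood 194 246 bright 195 226
330 wood 194 246 bright 198 227
334 wood 195 246 bright 195 226
[ 0.50794901 -0.24143357  0.03384236] [ 0.50529044 -4.97224041  3.78037924] [-0.18400985 -0.19430022 -0.12411125]
80 0 [(332.6, 223.1), (337.0, 189.4), (336.5, 210.4), (332.2, 244.3)]
85 0 [(332.8, 221.5), (337.1, 191.7), (336.4, 213.8), (332.2, 244.3)]
90 0 [(333.0, 220.1), (337.1, 194.3), (336.3, 217.4), (332.2, 244.3)]
```

{"method": "move_arm", "body": {"delta_pos": [[0,0,0.0015],[0,0,0.0015],[0,0,0.0015],[0,0,0],[0,0,0]], "turn": [0,0,0,0,0]}}

```text
clock: 19.6
ee_pos: [0.5076, -0.2404, 0.029]
eef_rot: [0.684, 0.729, 0.0, 0.001]
force: [0.2, -5.8, 5.4]
gripper_width: 0.0639
finger_force: 19.5
```

{"method": "move_arm", "body": {"delta_pos": [[0,0,0],[0,0,0],[0,0,0],[0,0,0],[0,0,-0.02],[0,0,-0.04],[0,0,-0.04],[0,0,-0.04],[0,0,0]], "turn": [0,0,0,0,0,0,0,0,0], "fingers": 0}}

```text
clock: 20.5
ee_pos: [0.5112, -0.2395, 0.1749]
eef_rot: [0.684, 0.73, 0.002, 0.006]
force: [0.6, 0.0, 0.2]
gripper_width: 0.0858
finger_force: 0.0
```

```bash
python3 - <<'E'
from h import *
s=snap('side','side13.png');t=snap('top','top13.png')
b=cv2.resize(s[160:260,290:390],None,fx=4,fy=4);c=cv2.resize(t[210:310,310:410],None,fx=4,fy=4)
cv2.imwrite('pics/crop13.png',np.hstack([b,c])[:,:,::-1])
E
```

```text
(no output)
```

View pics/crop13.png

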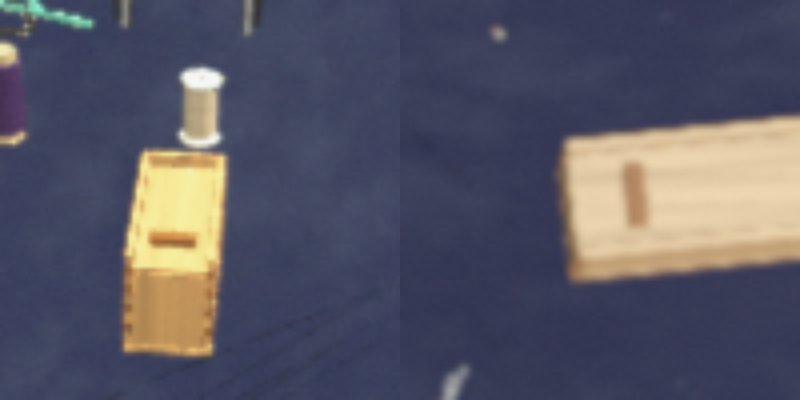

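The box lies right way up with its lid shut. The cleat is at side px (333.3,219.5) and top px (368.5,258.5), toward +y, and the spool is still standing.

```bash
python3 - <<'E'
from h import *
print('cleat',onz('side',333.25,219.5,.085),onz('top',368.5,258.5,.085))
S=lambda x,y:(290+x/4,160+y/4)
T=lambda x,y:(310+(x-400)/4,210+y/4)
print('end rim side',[onz('side',*S(*p),z).round(4) for p,z in(((125,262),.076),((215,268),.076),((143,152),.086),((227,156),.086))])
print('side bottom',[onz('side',*S(*p),0).round(4) for p in((124,352),(212,356))])
print('top -x end',[onz('top',*T(*p),.08).round(4) for p in((565,138),(572,260))])
# long edge in full top image
t=cv2.imread('pics/top13.png');hsv=cv2.cvtColor(t,cv2.COLOR_BGR2HSV)
for c in range(355,430,6):
    m=(hsv[225:300,c,0]<25)&(hsv[225:300,c,2]>130)&(hsv[225:300,c,1]>30); w=np.where(m)[0]+225; print(c,w.min() if len(w) else None,w.max() if len(w) else None,end='; ')
E
```

```text
cleat [ 0.49651279 -0.09042017  0.085     ] [ 0.49498401 -0.10277794  0.085     ]
end rim side [array([ 0.528 , -0.0651,  0.076 ]), array([ 0.4622, -0.0692,  0.076 ]), array([ 0.5386, -0.214 ,  0.086 ]), array([ 0.4726, -0.2201,  0.086 ])]
side bottom [array([ 0.5267, -0.0598,  0.    ]), array([ 0.4611, -0.0668,  0.    ])]
top -x end [array([ 0.5284, -0.066 ,  0.08  ]), array([ 0.4596, -0.0675,  0.08  ])]
355 244 279; 361 244 279; 367 243 278; 373 242 278; 379 242 277; 385 241 276; 391 241 276; 397 240 275; 403 239 275; 409 239 274; 415 238 273; 421 238 272; 427 266 266;
```

{"method": "move_arm", "body": {"delta_pos": [[0.028,-0.0013,0],[0.028,-0.0013,0],[0.028,-0.0012,0],[0.027,-0.0012,0],[0,0,0.02],[0,0,0.02],[0,0,0.02],[0,0,0.015],[0,0,0],[0,0,0]], "turn": [0,0,0,0,0,0,0,0,0,0], "fingers": 1}}

```text
clock: 21.6
ee_pos: [0.4936, -0.1284, 0.0925]
eef_rot: [0.684, 0.73, -0.001, -0.001]
force: [-0.5, 0.7, 0.2]
gripper_width: 0.0
finger_force: 0.0
```

{"method": "move_arm", "body": {"delta_pos": [[0,0,0.008],[0,0,0.006],[0,0,0.004],[0,0,0],[0,0,0]], "turn": [0,0,0,0,0]}}

```text
clock: 22.1
ee_pos: [0.4949, -0.1289, 0.0761]
eef_rot: [0.684, 0.729, -0.0, 0.0]
force: [-0.1, -0.1, 4.6]
gripper_width: -0.0004
finger_force: 2.3
```

{"method": "move_arm", "body": {"delta_pos": [[0,0,-0.0035],[0.008,0,0],[0.01,0,0],[0.01,0,0],[0.01,0,0],[0.01,0,0],[0.01,0,0],[0,0,0]], "turn": [0,0,0,0,0,0,0,0]}}

```text
clock: 22.9
ee_pos: [0.4906, -0.0682, 0.079]
eef_rot: [0.683, 0.731, 0.0, -0.001]
force: [0.5, 0.1, 0.1]
gripper_width: -0.0002
finger_force: 0.0
```

{"method": "move_arm", "body": {"delta_pos": [[0.01,0,0],[0.01,0,0],[0.01,0,0],[0.01,0,0],[0.008,0,0],[0.004,0,0],[0,0,0],[0,0,0]], "turn": [0,0,0,0,0,0,0,0]}}

```text
clock: 23.7
ee_pos: [0.4879, -0.0186, 0.0793]
eef_rot: [0.684, 0.73, 0.0, -0.0]
force: [-1.0, 0.2, -0.5]
gripper_width: 0.0001
finger_force: 0.0
```

```bash
python3 - <<'E'
from h import *
st=robot.read_state();print(st['ee_pos'],st['force'])
s=snap('side','side14.png');t=snap('top','top14.png')
b=cv2.resize(s[160:280,290:390],None,fx=4,fy=4);c=cv2.resize(t[200:320,300:400],None,fx=4,fy=4)
cv2.imwrite('pics/crop14.png',np.hstack([b,c])[:,:,::-1])
E
```

```text
[ 0.48792408 -0.01856478  0.07925002] [-0.95042235  0.15259323 -0.53421689]
```

View pics/crop14.png

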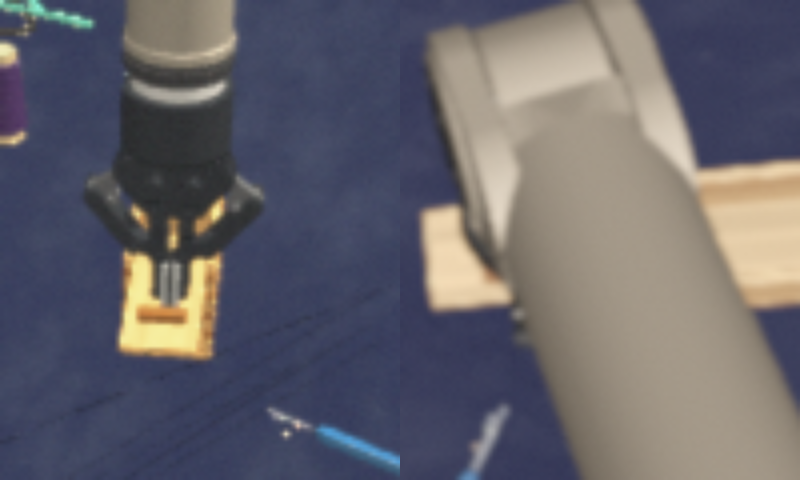

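The lid is sliding out over the +y end. The cleat is now at side px (330.5,238.5), just in front of the fingertips.

```bash
python3 - <<'E'
from h import *
print(onz('side',330.5,238.5,.085),[onz('side',290+x/4,160+y/4,z) for x,y,z in((122,352,.076),(210,356,.076))])
E
```

```text
[0.48924622 0.01195249 0.085     ] [array([0.51087721, 0.05025482, 0.076     ]), array([0.4510919 , 0.04384349, 0.076     ])]
```

{"method": "move_arm", "body": {"delta_pos": [[0.003,0,0],[0.003,0,0],[0.003,0,0],[0,0,0]], "turn": [0,0,0,0]}}

```text
clock: 24.2
ee_pos: [0.487, -0.0099, 0.0791]
eef_rot: [0.684, 0.73, -0.0, 0.0]
force: [0.6, -1.2, 0.4]
gripper_width: 0.0001
finger_force: 0.9
```

```bash
python3 - <<'E'
from h import *
st=robot.read_state();print(st['ee_pos'],st['force'])
E
```

```text
[ 0.48704609 -0.00990923  0.07911345] [ 0.55373545 -1.20745619  0.42297451]
```

{"method": "move_arm", "body": {"delta_pos": [[-0.005,0,0],[0,0,-0.04],[0,0,-0.04],[0,0,-0.04],[-0.0398,0.0002,0],[-0.0398,0.0002,0],[-0.0398,0.0002,0],[-0.0398,0.0002,0],[-0.0398,0.0002,0],[-0.0398,0.0003,0],[-0.0398,0.0003,0],[-0.0398,0.0003,0]], "turn": [0,0,0,0,0,0,0,0,0,0,0,0]}}

```text
clock: 25.4
ee_pos: [0.5099, -0.3336, 0.199]
eef_rot: [0.684, 0.73, 0.001, -0.0]
force: [0.8, -0.2, 1.1]
gripper_width: -0.0002
finger_force: 0.0
```

{"method": "move_arm", "body": {"delta_pos": [[-0.0398,0.0003,0],[-0.0398,0.0003,0],[0,0,0],[0,0,0],[0,0,0],[0,0,0],[0,0,0],[0,0,0],[0,0,0],[0,0,0],[0,0,0],[0,0,0]], "turn": [0,0,8.15,8.15,8.15,8.15,8.15,8.15,8.15,8.15,8.15,8.15], "fingers": 0}}

```text
clock: 26.6
ee_pos: [0.5159, -0.4112, 0.1986]
eef_rot: [0.995, 0.104, 0.0, -0.001]
force: [-0.1, -0.1, 0.5]
gripper_width: 0.0851
finger_force: 0.0
```

{"method": "move_arm", "body": {"delta_pos": [[0,0,0],[0,0,0],[0,0,0]], "turn": [8.15,0,0]}}

```text
clock: 26.9
ee_pos: [0.5157, -0.4116, 0.1988]
eef_rot: [0.999, 0.037, 0.0, -0.0]
force: [-0.5, -0.1, -0.6]
gripper_width: 0.0853
finger_force: 0.0
```

```bash
python3 - <<'E'
from h import *
st=robot.read_state();print(st['ee_pos'],np.degrees(phi()),st['qpos'])
s=snap('side','side15.png');t=snap('top','top15.png')
b=cv2.resize(s[150:270,290:390],(400,480),interpolation=2);c=cv2.resize(t[220:300,300:440],(700//1,400),interpolation=2)
b=cv2.resize(s[150:270,305:365],(300,600),interpolation=2);c=cv2.resize(t[220:320,300:400],(500,500),interpolation=2)
o=np.zeros((600,800,3),np.uint8);o[:,:300]=b;o[:500,300:]=c
cv2.imwrite('pics/crop15.png',o[:,:,::-1])
E
```

```text
[ 0.51570624 -0.41158792  0.19880672] 4.239742238596338 [ 0.76281907  0.56826128 -0.19406189  1.21609355  0.10539771  1.36735948
 -0.91955394]
```

View pics/crop15.png

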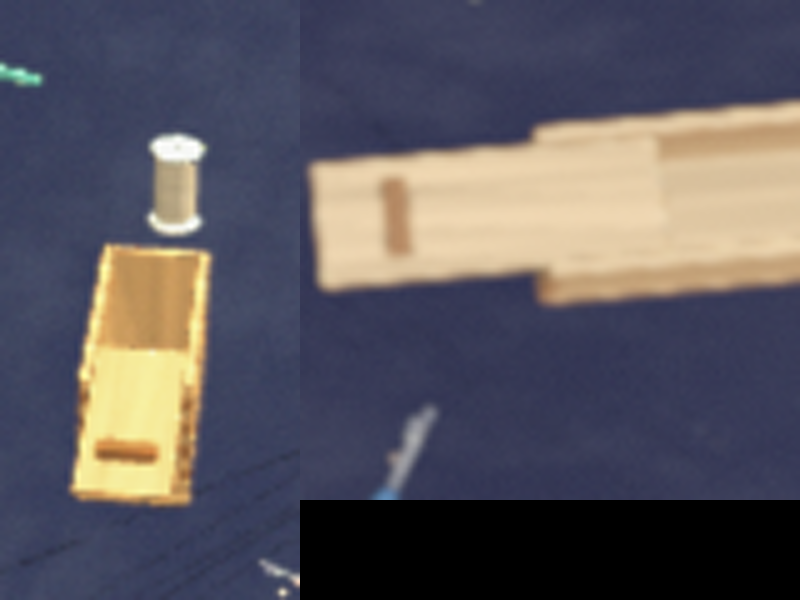

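The lid is out: cleat at top px (319.4,263.4), the box's -x rim corners at (347.4,245.6) and (348.2,274.4). The large compartment is uncovered and the spool stands just beyond the box's far rim at side px (326–347,200).

```bash
python3 - <<'E'
from h import *
T=lambda x,y:(300+(x-300)/5,220+y/5)
S=lambda x,y:(305+x/5,150+y/5)
cl=[onz('top',*T(397,217),.085),onz('side',*S(127,449),.085)]
e=[onz('top',*T(537,128),.086),onz('top',*T(541,270),.086)]
f=[onz('side',*S(105,244),.086),onz('side',*S(210,251),.086)]
le=[onz('top',*T(660,190),.072)]
print('cleat',cl,'\n-x end',e,np.mean(e,0),'\n+x end',f,np.mean(f,0),'\nlid inner edge',le)
# long edge direction via top picture, upper rim row per column
t=cv2.imread('pics/top15.png');h=cv2.cvtColor(t,cv2.COLOR_BGR2HSV)
P=[];B=[]
for c in range(352,425,4):
    w=np.where((h[220:300,c,0]<25)&(h[220:300,c,2]>130)&(h[220:300,c,1]>30))[0]+220
    if len(w): P.append(onz('top',c,w.min()-.5,.086)[:2]);B.append((c,w.min(),w.max()))
print(B);P=np.array(P);k=np.polyfit(P[:,1],P[:,0],1);print('slope dx/dy',k)
# +x end column along mid row, and spool centroid by white in top
for r in(246,252,258,264): 
    w=np.where((h[r,340:460,0]<25)&(h[r,340:460,2]>110)&(h[r,340:460,1]>30))[0]+340;print(r,w.min(),w.max(),onz('top',w.max()+.5,r,.086).round(4))
print('spool side',onz('side',305+177/5,150+148/5,.06),onz('side',305+176/5,150+220/5,.003))
E
```

```text
cleat [array([0.48645365, 0.00619127, 0.085     ]), array([0.48853901, 0.01848917, 0.085     ])] 
-x end [array([ 0.52495017, -0.05697714,  0.086     ]), array([ 0.46120164, -0.05658058,  0.086     ])] [ 0.4930759  -0.05677886  0.086     ] 
+x end [array([ 0.53696266, -0.20898071,  0.086     ]), array([ 0.47085765, -0.21254639,  0.086     ])] [ 0.50391016 -0.21076355  0.086     ] 
lid inner edge [array([ 0.49822827, -0.11191211,  0.072     ])]
[(352, np.int64(244), np.int64(280)), (356, np.int64(244), np.int64(279)), (360, np.int64(244), np.int64(279)), (364, np.int64(243), np.int64(279)), (368, np.int64(243), np.int64(278)), (372, np.int64(243), np.int64(278)), (376, np.int64(242), np.int64(277)), (380, np.int64(242), np.int64(277)), (384, np.int64(242), np.int64(277)), (388, np.int64(241), np.int64(276)), (392, np.int64(241), np.int64(276)), (396, np.int64(241), np.int64(276)), (400, np.int64(240), np.int64(275)), (404, np.int64(240), np.int64(275)), (408, np.int64(240), np.int64(275)), (412, np.int64(239), np.int64(274)), (416, np.int64(239), np.int64(273)), (420, np.int64(248), np.int64(270))]
slope dx/dy [-0.0206978   0.52935539]
246 346 419 [ 0.5204 -0.2172  0.086 ]
252 340 420 [ 0.5068 -0.2187  0.086 ]
258 340 421 [ 0.4933 -0.2201  0.086 ]
264 340 422 [ 0.4798 -0.2215  0.086 ]
spool side [ 0.51621267 -0.40155645  0.06      ] [ 0.51496806 -0.40243276  0.003     ]
```

{"method": "move_arm", "body": {"delta_pos": [[0,0,0.045],[0,0,0.045],[0,0,0.04],[0,0,0.025],[0,0,0.015],[0,0,0.014],[0,0,0],[0,0,0]], "turn": [0,0,0,0,0,0,0,0]}}

```text
clock: 27.8
ee_pos: [0.5164, -0.4127, 0.0163]
eef_rot: [0.999, 0.035, 0.001, 0.001]
force: [0.3, -0.3, 0.1]
gripper_width: 0.0851
finger_force: 0.0
```

{"method": "move_arm", "body": {"delta_pos": [[0,0,0],[0,0,0],[0,0,0],[0,0,0],[0,0,0],[0,0,0],[0,0,0],[0,0,0],[0,0,0]], "turn": [0,0,0,0,0,0,0,0,0], "fingers": 1, "newtons": 20}}

```text
clock: 28.7
ee_pos: [0.5158, -0.4121, 0.0157]
eef_rot: [0.999, 0.035, 0.0, 0.0]
force: [-0.5, 1.3, 5.2]
gripper_width: 0.0301
finger_force: 19.6
```

{"method": "move_arm", "body": {"delta_pos": [[0,0,-0.02],[0,0,-0.04],[0,0,-0.04],[0,0,-0.035],[0,-0.03,0],[0,-0.04,0],[0,-0.04,0],[0,-0.04,0],[0.0008,-0.04,0],[0.0008,-0.0395,0],[0,-0.02,0],[0,0,0]], "turn": [0,0,0,0,0,0,0,0,0,0,0,0]}}

```text
clock: 29.9
ee_pos: [0.4995, -0.1582, 0.1497]
eef_rot: [0.999, 0.039, -0.0, -0.001]
force: [0.3, -0.3, -0.2]
gripper_width: 0.0299
finger_force: 19.9
```

```bash
python3 - <<'E'
from h import *
st=robot.read_state();print(st['ee_pos'],np.degrees(phi()),st['force'],st['gripper_width'])
s=snap('side','side16.png');g=cv2.cvtColor(s,cv2.COLOR_RGB2HSV)
m=((g[...,1]<45)&(g[...,2]>175)).astype(np.uint8);m[:130]=0;m[260:]=0;m[:,:290]=0;m[:,380:]=0
n,l,stt,c=cv2.connectedComponentsWithStats(m)
for i in range(1,n):
    if stt[i,4]>5: print(stt[i],c[i],onz('side',*c[i],.135+.003).round(4))
X=st['ee_pos'];print('expected spool bottom px',proj('side',(X[0],X[1],X[2]-.0155)),'top',proj('side',(X[0],X[1],X[2]+.0445)))
print('rim +x far corners',proj('side',(.5365,-.2195,.086)),proj('side',(.471,-.2235,.086)))
edges(s,(326,332,338,342))
E
```

```text
[ 0.49946445 -0.15820141  0.14966397] 4.462734739775239 [ 0.30286133 -0.27426244 -0.19817004] 0.02993365452543446
[350 130  22  13 228] [360.89912281 135.81140351] [ 0.4712 -0.6203  0.138 ]
[340 135   9   4  21] [344.         136.47619048] [ 0.5324 -0.6013  0.138 ]
[330 193  12   4  27] [335.51851852 195.        ] [ 0.499 -0.144  0.138]
expected spool bottom px (np.float64(336.01172929201454), np.float64(193.8901203382726)) top (np.float64(336.651678264352), np.float64(175.81796611075566))
rim +x far corners (np.float64(326.66500810494125), np.float64(197.23217008303095)) (np.float64(347.3816102989471), np.float64(198.53568534597642))
326 wood 199 249 bright 200 248
332 wood 199 250 bright 200 248
338 wood 200 250 bright 200 248
342 wood 200 250 bright 220 226
```

{"method": "move_arm", "body": {"delta_pos": [[0,0.003,0],[0,0,0.02],[0,0,0.02],[0,0,0.02],[0,0,0.02],[0,0,0.015],[0,0,0.015],[0,0,0.01],[0,0,0],[0,0,0]], "turn": [0,0,0,0,0,0,0,0,0,0]}}

```text
clock: 30.95
ee_pos: [0.4994, -0.1677, 0.0296]
eef_rot: [0.999, 0.034, -0.0, 0.0]
force: [-0.5, 0.6, 0.1]
gripper_width: 0.03
finger_force: 21.4
```

{"method": "move_arm", "body": {"delta_pos": [[0,0,0.003],[0,0,0.003],[0,0,0],[0,0,0]], "turn": [0,0,0,0]}}

```text
clock: 31.35
ee_pos: [0.4993, -0.1657, 0.0236]
eef_rot: [0.999, 0.035, -0.0, -0.0]
force: [-0.5, 3.6, -1.4]
gripper_width: 0.0299
finger_force: 21.5
```

{"method": "move_arm", "body": {"delta_pos": [[0,0,0.001],[0,0,0.001],[0,0,0]], "turn": [0,0,0]}}

```text
clock: 31.65
ee_pos: [0.4998, -0.1656, 0.0227]
eef_rot: [0.999, 0.035, 0.0, -0.0]
force: [-0.8, 4.9, 4.8]
gripper_width: 0.0299
finger_force: 22.8
```

```bash
python3 - <<'E'
from h import *
st=robot.read_state();print(st['ee_pos'],st['force'],st['torque'],np.degrees(phi()))
s=snap('side','side17.png');edges(s,(326,332,338,342))
E
```

```text
[ 0.49977949 -0.16560308  0.02268572] [-0.8390115   4.85974181  4.76969551] [ 0.58561228  0.24168807 -0.04354489] 4.0592468091872265
326 wood 198 248 bright 199 246
332 wood 218 248 bright 219 247
338 wood 219 249 bright 219 247
342 wood 200 249 bright 219 225
```

{"method": "move_arm", "body": {"delta_pos": [[0,0,-0.003],[0,-0.003,0],[0,-0.003,0],[0,0,0],[0,0,0]], "turn": [0,0,0,0,0]}}

```text
clock: 32.2
ee_pos: [0.4993, -0.1616, 0.0251]
eef_rot: [0.999, 0.035, 0.0, 0.001]
force: [1.0, -2.4, 0.0]
gripper_width: 0.0297
finger_force: 22.7
```

```bash
python3 - <<'E'
from h import *
st=robot.read_state();print(st['ee_pos'],st['force'],st['torque'],np.degrees(phi()))
s=snap('side','side18.png');edges(s,(326,332,338,342))
E
```

```text
[ 0.49930624 -0.16163519  0.0251398 ] [ 1.03133573 -2.44024226  0.00913244] [-0.50494338 -0.00464278  0.01455589] 3.977412270927274
326 wood 199 249 bright 199 247
332 wood 219 249 bright 219 247
338 wood 219 249 bright 220 248
342 wood 200 249 bright 220 226
```

The gripper's linkage is rubbing both the end wall and the lid edge this deep in. I'll take the spool back to its spot and regrip it higher, by the top flange.

{"method": "move_arm", "body": {"delta_pos": [[0,0.002,-0.005],[0,0,-0.03],[0,0,-0.04],[0,0,-0.04],[0,0,-0.01],[0,0.03,0],[0,0.04,0],[0,0.04,0],[0,0.04,0],[0,0.04,0],[0,0.039,0],[0,0.018,0]], "turn": [0,0,0,0,0,0,0,0,0,0,0,0]}}

```text
clock: 33.45
ee_pos: [0.5149, -0.4126, 0.1486]
eef_rot: [0.999, 0.033, -0.001, 0.0]
force: [-0.5, 0.3, -0.4]
gripper_width: 0.0296
finger_force: 22.7
```

{"method": "move_arm", "body": {"delta_pos": [[0,0,0],[0,0,0.03],[0,0,0.04],[0,0,0.03],[0,0,0.015],[0,0,0.01],[0,0,0.007],[0,0,0],[0,0,0]], "turn": [0,0,0,0,0,0,0,0,0]}}

```text
clock: 34.35
ee_pos: [0.5178, -0.409, 0.0195]
eef_rot: [0.999, 0.035, 0.001, 0.001]
force: [0.4, 0.0, -0.1]
gripper_width: 0.0298
finger_force: 22.7
```

```bash
python3 - <<'E'
from h import *
st=robot.read_state();print(st['ee_pos'],st['force'],st['gripper_width'])
E
```

```text
[ 0.51778963 -0.40900406  0.01952228] [ 0.3699112   0.00240398 -0.10628574] 0.029779543598572964
```

{"method": "move_arm", "body": {"delta_pos": [[0,0,0.0015],[0,0,0.0015],[0,0,0.001],[0,0,0],[0,0,0]], "turn": [0,0,0,0,0]}}

```text
clock: 34.85
ee_pos: [0.5175, -0.4089, 0.0158]
eef_rot: [0.999, 0.035, 0.001, 0.001]
force: [-1.3, 0.1, 5.0]
gripper_width: 0.0296
finger_force: 22.5
```

{"method": "move_arm", "body": {"delta_pos": [[0,0,0],[0,0,0],[0,0,0],[0,0,0],[0,0,-0.01],[0,0,-0.012],[0,0,-0.01],[0,0,0]], "turn": [0,0,0,0,0,0,0,0], "fingers": 0}}

```text
clock: 35.65
ee_pos: [0.5186, -0.4097, 0.0492]
eef_rot: [0.999, 0.035, 0.002, 0.002]
force: [1.0, -0.8, 0.2]
gripper_width: 0.0852
finger_force: 0.0
```

```bash
python3 - <<'E'
from h import *
st=robot.read_state();print(st['ee_pos'],st['force'],st['gripper_width'])
s=snap('side','side19.png');g=cv2.cvtColor(s,cv2.COLOR_RGB2HSV)
m=((g[...,1]<45)&(g[...,2]>175)).astype(np.uint8);m[:165]=0;m[260:]=0;m[:,:290]=0;m[:,380:]=0
n,l,stt,c=cv2.connectedComponentsWithStats(m)
for i in range(1,n):
    if stt[i,4]>5: print(stt[i],c[i],onz('side',*c[i],.06).round(4),onz('side',*c[i],.003).round(4))
E
```

```text
[ 0.5186468  -0.40973049  0.04923958] [ 0.96090559 -0.78206621  0.18521312] 0.08519266762673944
[335 178   2   3   6] [335.5 179. ] [ 0.5336 -0.4029  0.06  ] [ 0.548  -0.5158  0.003 ]
[342 178   3   5  11] [342.90909091 180.        ] [ 0.5072 -0.4002  0.06  ] [ 0.5197 -0.5129  0.003 ]
[334 193  10   4  21] [339.         194.95238095] [ 0.5058 -0.2897  0.06  ] [ 0.5182 -0.3946  0.003 ]
```

{"method": "move_arm", "body": {"delta_pos": [[0,0,0],[0,0,0],[0,0,0],[0,0,0],[0,0,0],[0,0,0],[0,0,0],[0,0,0]], "turn": [0,0,0,0,0,0,0,0], "fingers": 1, "newtons": 20}}

```text
clock: 36.5
ee_pos: [0.5167, -0.4085, 0.046]
eef_rot: [0.999, 0.035, -0.0, -0.0]
force: [0.5, -0.8, 0.1]
gripper_width: 0.0329
finger_force: 19.9
```

{"method": "move_arm", "body": {"delta_pos": [[0,0,-0.015],[0,0,-0.03],[0,0,-0.03],[0,0,-0.03],[0,0,-0.015],[0,0,0],[0,0,0]], "turn": [0,0,0,0,0,0,0]}}

```text
clock: 37.2
ee_pos: [0.5168, -0.4084, 0.1666]
eef_rot: [0.999, 0.035, 0.0, 0.0]
force: [-1.0, -0.5, -0.4]
gripper_width: 0.033
finger_force: 20.0
```

```bash
python3 - <<'E'
from h import *
st=robot.read_state();X=st['ee_pos'];print(X,st['force'],st['gripper_width'],st['finger_force'])
s=snap('side','side20.png');g=cv2.cvtColor(s,cv2.COLOR_RGB2HSV)
print('pred',proj('side',(X[0],X[1],X[2]-.049)),proj('side',(X[0],X[1],X[2]+.011)))
m=((g[...,1]<60)&(g[...,2]>165)).astype(np.uint8);m[:120]=0;m[260:]=0;m[:,:290]=0;m[:,380:]=0
n,l,stt,c=cv2.connectedComponentsWithStats(m)
for i in range(1,n):
    if stt[i,4]>5: print(stt[i],c[i])
k=np.arctan2(0,1);print('move',tool(np.array([.5,-.163,X[2]])-X,phi()))
E
```

```text
[ 0.5168206  -0.40843027  0.16656408] [-1.04453291 -0.52251083 -0.44341402] 0.03302745823186292 19.9667253530788
pred (np.float64(341.0982999179005), np.float64(163.57813822247866)) (np.float64(341.7566565955516), np.float64(147.20227261260777))
[290 120  10  11  53] [292.79245283 123.16981132]
[317 120   6   2   7] [319.85714286 120.85714286]
[349 122  24  22 326] [360.11656442 134.41411043]
[358 124   4   5  20] [359.5 126. ]
[336 146   3   5  12] [337.16666667 147.58333333]
[335 157  11   9  34] [340.67647059 162.73529412]
move [0.0005, -0.246, -0.0]
```

{"method": "move_arm", "body": {"delta_pos": [[0.0005,-0.026,0],[0,-0.04,0],[0,-0.04,0],[0,-0.04,0],[0,-0.04,0],[0,-0.04,0],[0,-0.02,0],[0,0,0],[0,0,0]], "turn": [0,0,0,0,0,0,0,0,0]}}

```text
clock: 38.15
ee_pos: [0.4992, -0.1634, 0.1651]
eef_rot: [0.999, 0.036, -0.001, 0.0]
force: [-0.2, -1.1, -0.9]
gripper_width: 0.0329
finger_force: 20.0
```

{"method": "move_arm", "body": {"delta_pos": [[0,0,0.02],[0,0,0.02],[0,0,0.02],[0,0,0.02],[0,0,0.015],[0,0,0.01],[0,0,0.005],[0,0,0],[0,0,0]], "turn": [0,0,0,0,0,0,0,0,0]}}

```text
clock: 39.05
ee_pos: [0.5005, -0.1636, 0.0566]
eef_rot: [0.999, 0.035, 0.001, 0.0]
force: [0.2, -0.6, 0.7]
gripper_width: 0.0327
finger_force: 20.0
```

```bash
python3 - <<'E'
from h import *
st=robot.read_state();X=st['ee_pos'];print(X,st['force'],st['torque'],st['gripper_width'],st['finger_force'])
s=snap('side','side21.png');edges(s,(326,332,338,342))
E
```

```text
[ 0.50053706 -0.1635962   0.05659864] [ 0.19810027 -0.6150173   0.6644063 ] [ 0.02312274 -0.01465745 -0.00537979] 0.03274431357249698 19.99948120661429
326 wood 199 249 bright 199 247
332 wood 219 249 bright 219 247
338 wood 218 249 bright 219 248
342 wood 200 250 bright 200 227
```

{"method": "move_arm", "body": {"delta_pos": [[0,0,0.0015],[0,0,0.0015],[0,0,0.0015],[0,0,0],[0,0,0]], "turn": [0,0,0,0,0]}}

```text
clock: 39.6
ee_pos: [0.5002, -0.1631, 0.0518]
eef_rot: [0.999, 0.035, 0.0, 0.0]
force: [0.3, -0.6, 0.8]
gripper_width: 0.033
finger_force: 20.0
```

{"method": "move_arm", "body": {"delta_pos": [[0,0,0.001],[0,0,0.001],[0,0,0],[0,0,0]], "turn": [0,0,0,0]}}

```text
clock: 40.0
ee_pos: [0.5012, -0.1633, 0.0516]
eef_rot: [0.999, 0.035, 0.001, 0.001]
force: [-1.8, -0.6, 10.3]
gripper_width: 0.0329
finger_force: 20.5
```

{"method": "move_arm", "body": {"delta_pos": [[0,0,-0.001],[0,0,0],[0,0,0],[0,0,0],[0,0,0],[0,0,0]], "turn": [0,0,0,0,0,0], "fingers": 0.42}}

```text
clock: 40.6
ee_pos: [0.4999, -0.163, 0.0504]
eef_rot: [0.999, 0.035, -0.0, -0.0]
force: [-0.6, 0.1, 0.8]
gripper_width: 0.0494
finger_force: 0.0
```

Released at a 49 mm opening. Now straight up and away to the back, clear of the top view.

{"method": "move_arm", "body": {"delta_pos": [[0,0,-0.01],[0,0,-0.02],[0,0,-0.04],[0,0,-0.04],[0,0,-0.04],[0,0.05,0],[0,0.05,0],[0,0.05,0],[0,0.05,0],[0,0.04,0],[0,0,0],[0,0,0]], "turn": [0,0,0,0,0,0,0,0,0,0,0,0]}}

```text
clock: 41.8
ee_pos: [0.5163, -0.4036, 0.2005]
eef_rot: [0.999, 0.034, -0.0, -0.0]
force: [1.7, 0.6, -1.2]
gripper_width: 0.0493
finger_force: 0.0
```

```bash
python3 - <<'E'
from h import *
st=robot.read_state();print(st['ee_pos'],st['force'])
t=snap('top','top22.png');s=snap('side','side22.png')
for nm,im,r in(('top',t,(225,300,340,440)),('side',s,(165,260,310,370))):
    g=cv2.cvtColor(im,cv2.COLOR_RGB2HSV);m=((g[...,1]<40)&(g[...,2]>190)).astype(np.uint8)
    k=np.zeros_like(m);k[r[0]:r[1],r[2]:r[3]]=m[r[0]:r[1],r[2]:r[3]]
    n,l,q,c=cv2.connectedComponentsWithStats(k)
    for i in range(1,n):
        if q[i,4]>5: print(nm,q[i],c[i],onz(nm,*c[i],.066).round(4),onz(nm,*c[i],.009).round(4))
edges(s,(326,332,338,342))
g=cv2.cvtColor(t,cv2.COLOR_RGB2HSV).astype(int)
for r in(262,266): # cleat: reddish dark along lid row
    print(r,[(c,g[r,c].tolist()) for c in range(300,352,3)])
for n,X in dict(sp_top=(.5,-.163,.066),sp_bot=(.5,-.163,.006)).items(): print(n,proj('top',X),proj('side',X))
E
```

```text
[ 0.51627187 -0.40359539  0.20048437] [ 1.66351743  0.63107566 -1.2165728 ]
top [384 249  19  20 281] [393.33096085 258.37366548] [ 0.4974 -0.1604  0.066 ] [ 0.5073 -0.1683  0.009 ]
side [329 211  11   7  55] [334.10909091 213.65454545] [ 0.503  -0.1565  0.066 ] [ 0.5152 -0.2526  0.009 ]
326 wood 199 249 bright 199 247
332 wood 199 249 bright 199 247
338 wood 199 249 bright 219 248
342 wood 200 249 bright 200 227
262 [(300, [117, 92, 86]), (303, [164, 28, 102]), (306, [18, 69, 227]), (309, [18, 67, 232]), (312, [18, 67, 233]), (315, [18, 67, 233]), (318, [16, 94, 192]), (321, [14, 114, 186]), (324, [18, 69, 229]), (327, [18, 67, 233]), (330, [18, 66, 234]), (333, [18, 66, 234]), (336, [18, 66, 234]), (339, [18, 65, 235]), (342, [18, 66, 236]), (345, [19, 65, 236]), (348, [18, 66, 237]), (351, [18, 65, 237])]
266 [(300, [118, 93, 85]), (303, [125, 55, 88]), (306, [18, 66, 228]), (309, [18, 67, 233]), (312, [18, 66, 234]), (315, [19, 65, 235]), (318, [17, 83, 209]), (321, [14, 113, 183]), (324, [17, 74, 220]), (327, [18, 67, 233]), (330, [18, 67, 231]), (333, [18, 67, 233]), (336, [18, 67, 231]), (339, [18, 67, 231]), (342, [18, 66, 232]), (345, [18, 67, 232]), (348, [18, 67, 231]), (351, [18, 67, 231])]
sp_top (np.float64(394.4188013009806), np.float64(257.18773616381804)) (np.float64(335.36622752982146), np.float64(212.69095145701186))
sp_bot (np.float64(391.0668476910137), np.float64(261.73237287857364)) (np.float64(334.7832303369386), np.float64(229.1428537193838))
```

Both views put the spool's round top flange at about (0.50, -0.16) at z 66 mm: top px (393,258), side px (334,214). It stands upright on the compartment floor. The cleat is about 63 mm beyond the box's end, so the lid is about 98 mm out.

```bash
python3 -c "
from bench import robot
print(robot.hand_in())"
```

```text
the job is handed in; nothing more can be done
None
```

The box stands right way up after two gentle quarter turns, its lid is open about 98 of 100 mm by the camera measurement, the spool stands upright in the large compartment, and the job is handed in with no verdict returned.

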